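# Put the lab ware back on its storage mats

### The arm

A 6-joint arm with a two-finger parallel gripper is mounted at the origin on the work surface. World frame = base frame: x ahead of the robot, y to its left, z up, the work surface at z = 0. Lengths are in m, angles in rad, forces in N, time in s.
With the tool pointing down it reaches from about 0.325 to 0.775 m from the base axis. Payload 5.5 kg.
Tool frame: the origin (TCP) lies between the finger pads; the fingertips stand 8 mm ahead of it and the grasp point (between the pads) lies 11 mm behind it (tcp_to_tips is the distance from the TCP to the fingertips, in m); z points along the fingers, y is the direction in which the jaws open and shut (so a half turn about z gives the same grasp; the last joint's range is limited). The gripper opens to 88 mm and grips with 3 to 60 N. Pads are 20 mm wide; open, the fingers measure 115 mm over their backs; the gripper's body (75 mm by 178 mm) begins 61 mm behind the grasp point.
Start: joints at [-0.057, 0.091, 1.231, -0, 1.82, -0.057], TCP at [0.6, -0, 0.231] pointing down, gripper open.
Joint ranges: [-2.87, 2.87], [-0.86, 2.18], [0.17, 2.46], [-1.51, 4.65], [0.06, 2.69], [-2.65, 2.65]. Speed limits (rad/s): [2.57, 2.57, 3.01, 3.14, 3.14, 3.14].

### API

Orientations are given as a unit quaternion [w, x, y, z].
In Python, from bench import * gives the robot as it stands. Calls block until the motion is done:
- move_to(position, orientation): joint-space move of the TCP to a pose.
- move_l(position, speed=0.15, orientation=None): straight line of the TCP; orientation=None keeps the orientation; speed is the mean speed in m/s.
- movej(angles): joint-space move.
- gripper_open() and close(): open the fingers fully, or close them until they stop; the grip force is fixed at half the most.
- hold(seconds).
- inverse_kinematics(position, orientation): joint angles nearest the present ones, or None.
- state(): the state.
- get_image(name): name is "scene" or "side" or "wrist"; returns a dict with "frame" (400x640x3 uint8, blue, green, red), "depth" (400x640 float32, m along the optical axis (not along the pixel's ray), 0 where there is no reading), "camera_matrix" (3x3 intrinsics, pixels), "k1" (the pictures are not rectified: a ray, as slopes to the right and down, at radius r is drawn at 1 + k1 r^2 times it, then the intrinsics apply), "view" (4x4, takes a point from world to camera coordinates). Camera axes: x right, y up, looking along -z (the intrinsics and any distortion apply to the point x, -y, -z); pixel columns grow to the right and rows downward; lengths in m; the calibration is good to about 2 mm. A picture is of the moment at which its call begins.
A pose or a line that the arm cannot do raises IKError and nothing moves.
- job_done(): hands the job in, once; it reports no verdict.
The state is a dict: "time": time; "joint_pos": joint angles; "dq": joint speeds; "joint_torque": joint torques, N m; "ee_pos": TCP position; "ee_rot": TCP orientation; "ft_force": force on the tool from outside, world axes, zero at the start; "moment": the same for the moment, N m; "finger_gap": finger opening in m.
Only numpy, scipy, OpenCV 4.12 (cv2) and the standard library are available. Lean on these libraries where they do the work, as an engineer would, in place of code of your own. Each camera call takes 0.05 s, during which the arm holds its last target. There are 200 camera calls.

### The job

Tidy the practical table: put the conical flask, the small reagent bottle, the measuring cylinder and the oblong tin each on the white mat whose black silhouette has the shape and size of its base. Set each one down upright, without dropping it, centred on its silhouette, the tin lined up lengthwise with its oblong. Leave the tea glass and the sugar bowl where they stand.

Things in the scene. Friction and masses are not known exactly. Their poses are not given: they have to be found in the camera images.
- flask: Stoppered conical glass flask, standing upright, 118 mm high: base 80 mm in diameter, the cone narrowing to 28 mm at 70 mm height, then a straight neck 28 mm in diameter from 70 to 104 mm height (the place to grip), a lip 32 mm in diameter at 108 mm and a rubber stopper 25 mm in diameter on top. 0.13 to 0.21 kg. Origin: centre of its underside, z up.
- bottle: Small round glass reagent bottle, standing upright, 80 mm high: straight body 42 mm in diameter up to 56 mm height, black screw cap 29 mm in diameter from 63 to 80 mm. About 0.11 kg. Origin: centre of its underside, z up.
- cylinder: White plastic measuring cylinder, standing upright, 148 mm high: hexagonal foot 54 mm across the flats and 10 mm thick, straight tube 24 mm in diameter from the foot to the top. About 0.10 kg. Origin: centre of the foot's underside, z up.
- tin: Closed oblong metal instrument tin, lying flat, 84 mm (its own x) by 44 mm (its own y), 38 mm high. About 0.20 kg. Origin: centre of its underside, z up.
- mat_flask: Square white plastic mat, 100 x 100 mm, 4 mm thick, fixed to the table, with a flat black silhouette on its top: a large disc 82 mm in diameter, centred on the mat. Origin: centre of the mat's underside on the table; z up. The flask's place.
- mat_bottle: Square white plastic mat, 100 x 100 mm, 4 mm thick, fixed to the table, with a flat black silhouette on its top: a small disc 44 mm in diameter, centred on the mat. Origin: centre of the mat's underside on the table; z up. The reagent bottle's place.
- mat_cylinder: Square white plastic mat, 100 x 100 mm, 4 mm thick, fixed to the table, with a flat black silhouette on its top: a hexagon 56 mm across the flats, centred on the mat. Origin: centre of the mat's underside on the table; z up. The measuring cylinder's place.
- mat_tin: Square white plastic mat, 100 x 100 mm, 4 mm thick, fixed to the table, with a flat black silhouette on its top: an oblong 87 mm (the mat's own x) by 47 mm (its own y), centred on the mat. Origin: centre of the mat's underside on the table; z up. The tin's place.
- tea_glass: Bystander, not to be moved: an empty open drinking glass, 72 mm in diameter at the rim, 82 mm high, standing loose among or just beyond the things. Origin: centre of its underside.
- sugar_bowl: Bystander, not to be moved: a lidded green-glass sugar bowl, 100 mm in diameter, 85 mm high with its knob, standing loose among or just beyond the things. Origin: centre of its underside.
Not all that is in view belongs to the job. Leave any blue look-alike of the tin alone.

How it is judged:
At the end, for the whole second after the job is handed in: Each of the four things stands upright (within 0.1 rad) and at rest on its own mat, its centre within 12 mm of the mat's centre, the tin's long axis within 0.2 rad of the oblong's, either way round (horizontal distance between flask and mat_flask below 0.012 m and z of flask in the frame of mat_flask below 0.009 m and angle between each of flask, bottle, cylinder, tin's own z axis and vertical below 0.1 rad and linear speed of each of flask, bottle, cylinder, tin below 0.02 m/s and angular speed of each of flask, bottle, cylinder, tin below 0.15 rad/s and horizontal distance between bottle and mat_bottle below 0.012 m and z of bottle in the frame of mat_bottle below 0.009 m and horizontal distance between cylinder and mat_cylinder below 0.012 m and z of cylinder in the frame of mat_cylinder below 0.009 m and horizontal distance between tin and mat_tin below 0.012 m and z of tin in the frame of mat_tin below 0.009 m and angle between the x axis of tin and the x axis of mat_tin, either way round below 0.2 rad); the robot touches nothing.
It fails at once if one of the four things is dropped: its underside more than 25 mm above the table with nothing touching it ((height (world z) of flask above 0.025 m and contact force between flask and anything else below 0.01 N) or (height (world z) of bottle above 0.025 m and contact force between bottle and anything else below 0.01 N) or (height (world z) of cylinder above 0.025 m and contact force between cylinder and anything else below 0.01 N) or (height (world z) of tin above 0.025 m and contact force between tin and anything else below 0.01 N)).
It fails at once if the tea glass is moved by more than 20 mm (distance of tea_glass from where it was at the start of the episode above 0.02 m).
It fails at once if the sugar bowl is moved by more than 20 mm (distance of sugar_bowl from where it was at the start of the episode above 0.02 m).
It also fails if it takes over 120 s, if anything falls off the work surface, if the arm or the gripper's body presses on something with over 40 N, if the wrist force passes 120 N, or if a joint passes its speed limit or range.

## Working session

There is one attempt and no reset: what is moved stays moved. The work goes in short steps, each a Python script; the robot and the scene stay as the last script left them, time stands still between calls to the robot, and variables do not carry over. Pictures are saved under pics/ and viewed, about 12 in all and at most 16, crops included, and the job is handed in when it is done.

```bash
mkdir -p pics; cat > h.py <<'E'
from bench import *
import numpy as np, cv2
def cam(n):
    g=get_image(n); return g
def ray(g,u,v):
    K=np.array(g["camera_matrix"]);k=g["k1"]
    x=(u-K[0,2])/K[0,0]; y=(v-K[1,2])/K[1,1]
    a,b=x,y
    for _ in range(30):
        s=1+k*(a*a+b*b); a,b=x/s,y/s
    V=np.array(g["view"]); R=V[:3,:3]; o=-R.T@V[:3,3]
    return o, R.T@np.array([a,-b,-1.0])
def onz(g,u,v,z):
    o,d=ray(g,u,v); return o+d*(z-o[2])/d[2]
def pix(g,p):
    V=np.array(g["view"]); c=V[:3,:3]@np.array(p)+V[:3,3]; a,b=c[0]/-c[2],-c[1]/-c[2]
    s=1+g["k1"]*(a*a+b*b); K=np.array(g["camera_matrix"])
    return K[0,0]*a*s+K[0,2],K[1,1]*b*s+K[1,2]
def pt3(g,u,v):
    o,d=ray(g,u,v); return o+d*g["depth"][int(v),int(u)]
E
python3 - <<'E'
from h import *
for n in ("scene","side","wrist"):
    g=cam(n); cv2.imwrite(f"pics/{n}0.png",g["frame"]); V=np.array(g["view"]); print(n,-V[:3,:3].T@V[:3,3],V[2,:3],g["k1"],np.array(g["camera_matrix"])[0,0])
    np.savez(f"/tmp/{n}0.npz",**g)
s=state();print(s["ee_rot"],s["finger_gap"],s["time"])
E
```

```text
scene [ 1.19127714 -0.6191624   0.70508212] [ 0.57639029 -0.56294371  0.59234164] -0.07970042923638418 421.84173396632906
side [ 0.2506354  -0.84885736  0.78707291] [-0.28661732 -0.72760188  0.62325438] -0.05780827316261405 362.0655666838414
wrist [0.60004618 0.07328848 0.38497313] [0.00323741 0.2692789  0.9630568 ] 0.015266423223635382 281.01402660899925
[-5.37118678e-04  7.07116343e-01  7.07096852e-01 -4.80371234e-04] 0.08805355200760291 0.15
```

View pics/scene0.png

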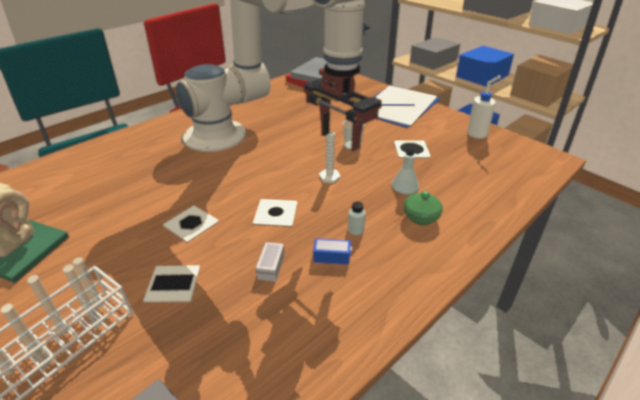

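View pics/side0.png

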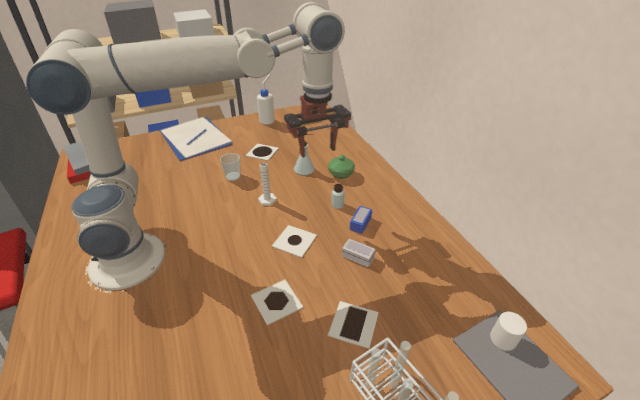

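View pics/wrist0.png

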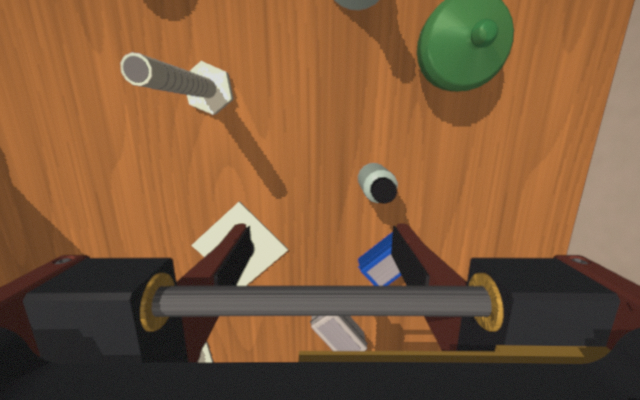

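Every item is visible. Scene view, silhouettes: hexagon (191,222), oblong (172,283), small disc (276,212), large disc (412,149). Scene view, objects: bottle (357,218), cylinder (330,160), flask (405,175), grey tin (270,260), with a blue decoy tin at (332,250). Side view: tea glass (231,167), sugar bowl (341,167). Wrist view: cylinder, bottle, bowl and both tins.

```bash
cat > m.py <<'E'
from h import *
G={n:dict(np.load(f"/tmp/{n}0.npz")) for n in ("scene","side","wrist")}
def blob(g,u,v,r,f,z):
    hsv=cv2.cvtColor(g["frame"],cv2.COLOR_BGR2HSV); m=f(hsv).astype(np.uint8)
    w=np.zeros_like(m); w[max(0,v-r):v+r,max(0,u-r):u+r]=1; m*=w
    n,l,st,c=cv2.connectedComponentsWithStats(m)
    i=1+np.argmin([np.hypot(*(c[k]-[u,v]))-0.1*np.sqrt(st[k,4]) if st[k,4]>8 else 1e9 for k in range(1,n)])
    cnt=max(cv2.findContours((l==i).astype(np.uint8),0,1)[0],key=len)[:,0]
    P=np.array([onz(g,a,b,z)[:2] for a,b in cnt]); 
    (c0,s,a)=cv2.minAreaRect((P*1000).astype(np.float32))
    vs,us=np.nonzero(l==i); Q=np.array([onz(g,a,b,z)[:2] for a,b in zip(us,vs)]).mean(0)
    return np.round(Q,4),np.round(c0,1),np.round(s,1),round(a,1)
dark=lambda h:h[...,2]<75
print("MATS")
for n,sc,sd in (("hex",(191,222),(276,301)),("tin",(172,283),(353,323)),("bot",(276,212),(294,240)),("fl",(412,149),(262,152))):
    for k,p in (("scene",sc),("side",sd)): print(n,k,*blob(G[k],*p,28,dark,.004))
print("OBJ")
print("cap",*[blob(G[k],*p,12,dark,.0715) for k,p in (("scene",(357,208)),("side",(338,188)))])
grey=lambda h:(h[...,1]<60)&(h[...,2]>110)
print("tin",*[blob(G[k],*p,24,grey,.038) for k,p in (("scene",(271,255)),("side",(359,249)))])
print("cyl top",onz(G["scene"],331,134,.148),onz(G["side"],264,165,.148),onz(G["wrist"],137,69,.148))
print("cyl foot",onz(G["scene"],330,177,.01),onz(G["side"],267,200,.01),onz(G["wrist"],209,88,.01))
print("bottle base",onz(G["scene"],357,229,.0),"cap wrist",onz(G["wrist"],383,189,.08))
print("flask base",onz(G["scene"],405,183,.01),onz(G["side"],304,168,.01))
print("bowl knob",onz(G["scene"],426,195,.08),onz(G["side"],342,157,.08),"glass",onz(G["side"],231,167,.04),onz(G["scene"],349,135,.04))
print("blue",onz(G["scene"],332,243,.038),onz(G["side"],363,215,.038))
ims=[]
for k,(u,v) in (("scene",(407,165)),("side",(295,155)),("scene",(271,258)),("side",(359,250))):
    ims.append(cv2.resize(G[k]["frame"][v-32:v+32,u-40:u+40],(400,300),interpolation=cv2.INTER_CUBIC))
cv2.imwrite("pics/c1.png",np.vstack([np.hstack(ims[:2]),np.hstack(ims[2:])]))
E
python3 m.py
```

```text
MATS
hex scene [ 0.3608 -0.2957] [ 360.5 -295. ] [52.7 47. ] 35.4
hex side [ 0.3624 -0.2987] [ 362.8 -297.7] [51.6 56.6] 68.0
tin scene [ 0.5155 -0.4289] [ 514.9 -428.7] [82.  40.7] 47.5
tin side [ 0.516  -0.4323] [ 517.1 -431.3] [83.4 44.1] 48.3
bot scene [ 0.4761 -0.1087] [ 475.5 -108.5] [32.1 25.3] 46.6
bot side [ 0.479  -0.1101] [ 479.3 -108.2] [33.7 36.6] 67.7
fl scene [0.5248 0.4214] [523.  421.7] [64.1 58.7] 76.7
fl side [0.5253 0.4166] [524.9 419.9] [62.7 71.3] 67.1
OBJ
cap (array([ 0.6693, -0.0045]), array([668.7,  -3.7]), array([19.5, 32.1]), 43.1) (array([ 0.6702, -0.0066]), array([670.7,  -5.9]), array([38. , 19.7]), 65.4)
tin (array([ 0.6376, -0.2504]), array([ 637.1, -249.1]), array([ 49.7, 109.3]), 39.1) (array([ 0.6166, -0.2563]), array([ 615.8, -255. ]), array([71.8, 90.4]), 38.8)
cyl top [0.46262484 0.10895967 0.148     ] [0.45862924 0.10107945 0.148     ] [0.45721004 0.10922864 0.148     ]
cyl foot [0.4674192  0.10294402 0.01      ] [0.45433019 0.09533676 0.01      ] [0.45913286 0.10888336 0.01      ]
bottle base [ 6.70819085e-01 -5.32056937e-04  0.00000000e+00] cap wrist [ 0.66813945 -0.00333995  0.08      ]
flask base [0.63782095 0.23904106 0.01      ] [0.63895477 0.22723005 0.01      ]
bowl knob [0.76206065 0.14913645 0.08      ] [0.75587978 0.14345982 0.08      ] glass [0.37698748 0.29638263 0.04      ] [0.36655231 0.2884304  0.04      ]
blue [ 0.69229898 -0.11145777  0.038     ] [ 0.70232398 -0.12422781  0.038     ]
```

View pics/c1.png

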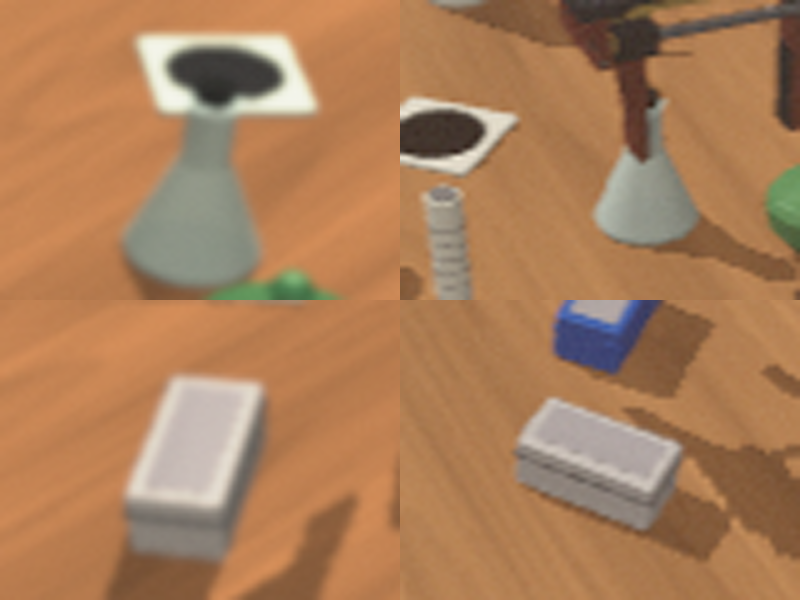

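Both views agree to about 3 mm on the mats: hexagon (.361,-.297), tin (.516,-.430) at 48°, bottle (.477,-.109), flask (.525,.419). The silhouette sizes are plausible. The bottle agrees across three views, so I'll move it now, and compute the tin from its top corners in the crops.

```bash
cat >> h.py <<'E'
UP=.27
def q(psi): # jaws open along world angle psi, tool down
    c,s=np.cos(psi/2),np.sin(psi/2); r=np.sqrt(.5)
    return [0,r*(c-s),r*(c+s),0]
def pick(x,y,z,psi):
    gripper_open(); move_to([x,y,UP],q(psi)); move_l([x,y,z+.06],.25); move_l([x,y,z],.08)
    close(); hold(.2); move_l([x,y,z+.02],.06); s=state(); print("gap",s["finger_gap"],"fz",s["ft_force"][2],"t",s["time"])
def place(x,y,z,psi,up=UP):
    move_to([x,y,up],q(psi)); move_l([x,y,z+.03],.2); move_l([x,y,z+.006],.05)
    hold(.2); f0=state()["ft_force"][2]
    for dz in np.arange(.005,-.0031,-.001):
        move_l([x,y,z+dz],.02); hold(.05); f=state()["ft_force"][2]
        if abs(f-f0)>3: break
    print("down dz",dz,"df",f-f0); gripper_open(); hold(.2); move_l([x,y,z+.04],.08); move_l([x,y,UP],.3); print("t",state()["time"])
E
python3 - <<'E'
from m import *
for k,c in (("scene",[(172,377),(264,382),(225,508),(128,498)]),("side",[(552,400),(682,450),(645,500),(518,440)])):
    P=[]
    for x,y in c:
        u,v=(231+x/5,226+(y-300)/5) if k=="scene" else (319+(x-400)/5,218+(y-300)/5)
        P.append(onz(G[k],u-.4,v-.4,.038)[:2])
    P=np.array(P); print(k,P.mean(0),cv2.minAreaRect((P*1000).astype(np.float32)))
pick(.669,-.0045,.024,0); move_l([.669,-.0045,UP],.25)
place(.477,-.109,.028,0)
# look at the tin from above, camera ahead of the gripper
move_to([.625,-.252-.05,.25],q(0)); hold(.3)
g=cam("wrist"); np.savez("/tmp/w1.npz",**g); cv2.imwrite("pics/w1.png",g["frame"])
E
```

```text
MATS
hex scene [ 0.3608 -0.2957] [ 360.5 -295. ] [52.7 47. ] 35.4
hex side [ 0.3624 -0.2987] [ 362.8 -297.7] [51.6 56.6] 68.0
tin scene [ 0.5155 -0.4289] [ 514.9 -428.7] [82.  40.7] 47.5
tin side [ 0.516  -0.4323] [ 517.1 -431.3] [83.4 44.1] 48.3
bot scene [ 0.4761 -0.1087] [ 475.5 -108.5] [32.1 25.3] 46.6
bot side [ 0.479  -0.1101] [ 479.3 -108.2] [33.7 36.6] 67.7
fl scene [0.5248 0.4214] [523.  421.7] [64.1 58.7] 76.7
fl side [0.5253 0.4166] [524.9 419.9] [62.7 71.3] 67.1
OBJ
cap (array([ 0.6693, -0.0045]), array([668.7,  -3.7]), array([19.5, 32.1]), 43.1) (array([ 0.6702, -0.0066]), array([670.7,  -5.9]), array([38. , 19.7]), 65.4)
tin (array([ 0.6376, -0.2504]), array([ 637.1, -249.1]), array([ 49.7, 109.3]), 39.1) (array([ 0.6166, -0.2563]), array([ 615.8, -255. ]), array([71.8, 90.4]), 38.8)
cyl top [0.46262484 0.10895967 0.148     ] [0.45862924 0.10107945 0.148     ] [0.45721004 0.10922864 0.148     ]
cyl foot [0.4674192  0.10294402 0.01      ] [0.45433019 0.09533676 0.01      ] [0.45913286 0.10888336 0.01      ]
bottle base [ 6.70819085e-01 -5.32056937e-04  0.00000000e+00] cap wrist [ 0.66813945 -0.00333995  0.08      ]
flask base [0.63782095 0.23904106 0.01      ] [0.63895477 0.22723005 0.01      ]
bowl knob [0.76206065 0.14913645 0.08      ] [0.75587978 0.14345982 0.08      ] glass [0.37698748 0.29638263 0.04      ] [0.36655231 0.2884304  0.04      ]
blue [ 0.69229898 -0.11145777  0.038     ] [ 0.70232398 -0.12422781  0.038     ]
scene [ 0.62152625 -0.23568236] ((621.1053466796875, -235.21768188476562), (42.97786331176758, 80.3521728515625), 38.495147705078125)
side [ 0.62620299 -0.23923889] ((627.4073486328125, -238.3764190673828), (44.69279479980469, 80.79248809814453), 33.859981536865234)
gap 0.041755204112689875 fz -0.544233604211002 t 4.0417
down dz -0.001 df 5.965558206099336
t 12.6583
```

View pics/w1.png

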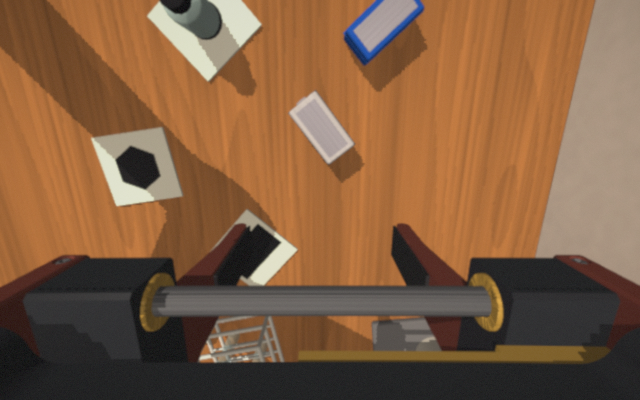

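Wrist view: the bottle stands on its mat at (205,25), the tin is at (321,128) with its long axis leaning, and the hexagon mat is at (138,167). Next I refine the tin and hexagon from this view and move the tin.

```bash
sed -i '/^print/,$d' m.py; python3 - <<'E'
from m import *
g=dict(np.load("/tmp/w1.npz"))
t=blob(g,321,128,50,grey,.036); print("tin",*t)
print("hex",*blob(g,138,167,30,dark,.004))
c,s,a=t[1]/1000,t[2],t[3]
psi=np.radians(a if s[0]<s[1] else a+90); psi=(psi+np.pi/2)%np.pi-np.pi/2
print("psi",np.degrees(psi)); assert np.hypot(c[0]-.624,c[1]+.238)<.012 and abs(np.degrees(psi)-36)<8 and 35<min(s)<52 and 75<max(s)<95
pick(*c,.014,psi); move_l([*c,.2],.25)
place(.516,-.430,.018,np.radians(-42),.2)
move_to([.455,.055,.27],q(0)); hold(.3)
g=cam("wrist"); np.savez("/tmp/w2.npz",**g); 
move_to([.63,.185,.27],q(0)); hold(.3)
h=cam("wrist"); np.savez("/tmp/w3.npz",**h)
cv2.imwrite("pics/w23.png",np.hstack([cv2.resize(i["frame"][:260],(400,162),interpolation=cv2.INTER_AREA) for i in (g,h)]));print(state()["time"])
E
```

```text
Traceback (most recent call last):
NameError: name 'grey' is not defined
```

```bash
echo 'grey=lambda h:(h[...,1]<60)&(h[...,2]>110)' >> m.py; python3 - <<'E'
from m import *
g=dict(np.load("/tmp/w1.npz"))
t=blob(g,321,128,50,grey,.036); print("tin",*t)
print("hex",*blob(g,138,167,30,dark,.004))
c,s,a=t[1]/1000,t[2],t[3]
psi=np.radians(a if s[0]<s[1] else a+90); psi=(psi+np.pi/2)%np.pi-np.pi/2
print("psi",np.degrees(psi)); assert np.hypot(c[0]-.624,c[1]+.238)<.012 and abs(np.degrees(psi)-36)<8 and 35<min(s)<52 and 75<max(s)<95
pick(*c,.014,psi); move_l([*c,.2],.25)
place(.516,-.430,.018,np.radians(-42),.2)
move_to([.455,.055,.27],q(0)); hold(.3)
g=cam("wrist"); np.savez("/tmp/w2.npz",**g); 
move_to([.63,.185,.27],q(0)); hold(.3)
h=cam("wrist"); np.savez("/tmp/w3.npz",**h)
cv2.imwrite("pics/w23.png",np.hstack([cv2.resize(i["frame"][:260],(400,162),interpolation=cv2.INTER_AREA) for i in (g,h)]));print(state()["time"])
E
```

```text
tin [ 0.6248 -0.24  ] [ 624.8 -240.5] [43.8 85.8] 37.6
hex [ 0.3613 -0.2971] [ 361.4 -297.6] [58.8 53.8] 40.3
psi 37.6
gap 0.04365893124805943 fz -2.2235433010986174 t 18.0667
down dz -0.001 df 7.772810276767089
t 26.2667
29.625
```

View pics/w23.png

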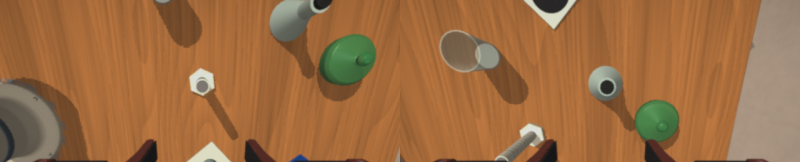

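Left view: the cylinder is seen almost from straight above, at about (323,134) in the full frame. Right view: the flask's stopper is at about (331,139), the tea glass is at the left and the bowl at the right. I'll measure both and move the cylinder.

```bash
python3 - <<'E'
from m import *
g=dict(np.load("/tmp/w2.npz")); h=dict(np.load("/tmp/w3.npz"))
w=lambda x:(x[...,1]<70)&(x[...,2]>150)
t=blob(g,323,134,40,w,.01); print("cyl",*t)
print("stopper",*blob(h,331,139,22,dark,.118))
gl=lambda x:(x[...,1]<85)&(x[...,2]>70)
print("base",*blob(h,329,132,40,gl,.02)); print("flask mat",*blob(h,242,8,50,dark,.004))
c=t[1]/1000; assert np.hypot(c[0]-.459,c[1]-.107)<.012
pick(*c,.094,0); move_l([*c,UP],.25)
place(.361,-.297,.098,0)
E
```

```text
cyl [0.4566 0.1117] [457.1 108.4] [54.3 60.9] 7.3
stopper [0.6402 0.235 ] [640.2 234.9] [22.2 21.6] 89.9
base [0.6389 0.2378] [639.5 235.7] [75.4 76.4] 26.6
flask mat [0.5253 0.3954] [524.8 393.5] [69.9 21.5] 0.2
gap 0.02372032466484052 fz -1.6460081077492104 t 33.825
down dz -0.001 df 8.636380672057777
t 42.475
```

Flask stopper (22 mm wide) and base agree at (.640,.235). I'll take one closer look at the flask mat, then move the flask.

```bash
python3 - <<'E'
from m import *
move_to([.525,.36,UP],q(0)); hold(.3); g=cam("wrist")
u,v=map(int,pix(g,[.525,.419,.004])); t=blob(g,u,v,60,dark,.004); print("mat",u,v,*t)
m=t[1]/1000; assert np.hypot(m[0]-.525,m[1]-.419)<.01 and abs(t[2]-82).max()<8
pick(.640,.235,.077,0); move_l([.64,.235,UP],.25)
place(*m,.081,0)
move_to([.45,0,.4],q(0)); hold(.3)
for n in("scene","side"):
    g=cam(n); np.savez(f"/tmp/{n}9.npz",**g); cv2.imwrite(f"pics/{n}9.png",g["frame"])
print(state()["time"])
E
```

```text
mat 321 127 [0.5252 0.4213] [525.3 421.1] [77.4 77.4] 89.9
gap 0.028188201884959463 fz -2.0491539609801217 t 49.4083
down dz -0.001 df 6.6278303584686595
t 57.5417
59.5833
```

View pics/scene9.png

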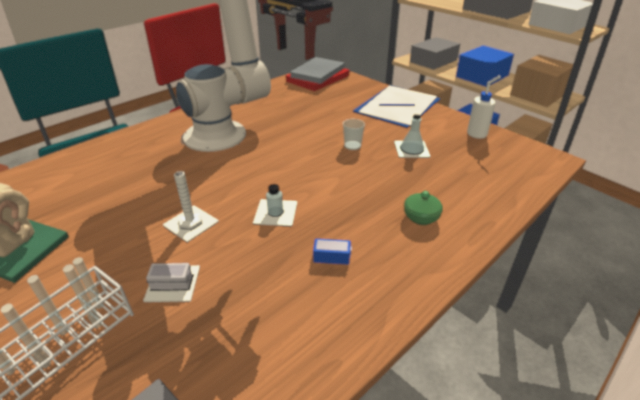

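View pics/side9.png

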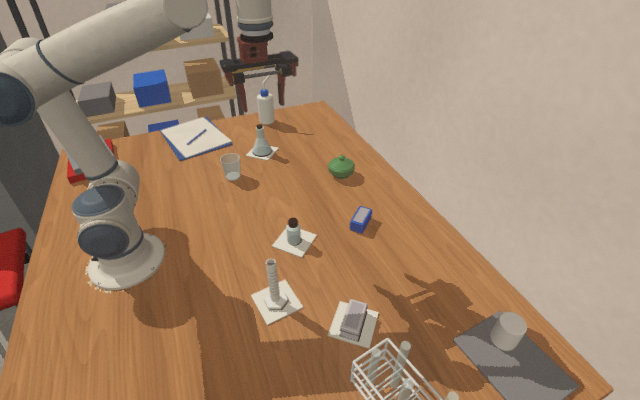

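All four things stand on their mats, and the glass and bowl are where they were. One wrist look from above at each will check the centring in numbers.

```bash
python3 - <<'E'
from m import *
ims=[]
for n,(x,y),z in (("cyl",(.361,-.297),.152),("tin",(.516,-.43),.04),("bottle",(.477,-.109),.084),("flask",(.5253,.4211),.122)):
    move_to([x,y-.055,.29] if n!="cyl" else [x+.02,y-.055,.3],q(0)); hold(.3); g=cam("wrist")
    u,v=map(int,pix(g,[x,y,z]))
    f={"tin":grey,"bottle":dark,"flask":dark,"cyl":lambda h:(h[...,1]<70)&(h[...,2]>60)}[n]
    print(n,(u,v),*blob(g,u,v,{"tin":48,"cyl":30,"bottle":25,"flask":14}[n],f,z))
    a,b=map(int,pix(g,[x,y,.004])); a=min(max(a,80),560); b=min(max(b,60),340)
    ims.append(cv2.resize(g["frame"][b-60:b+60,a-80:a+80],(400,300)))
cv2.imwrite("pics/fin.png",np.vstack([np.hstack(ims[:2]),np.hstack(ims[2:])])); print(state()["time"])
E
```

```text
cyl (302, 136) [ 0.3631 -0.2942] [ 361.6 -296.9] [59.8 61.2] 0.6
tin (321, 131) [ 0.5166 -0.4271] [ 516.7 -428.8] [90.9 91.8] 48.4
bottle (321, 132) [ 0.4768 -0.1106] [ 476.5 -110.4] [25.7 25.2] 89.9
flask (321, 134) [0.5254 0.4227] [525.7 422.8] [20.8 21.4] 89.9
66.3083
```

View pics/fin.png

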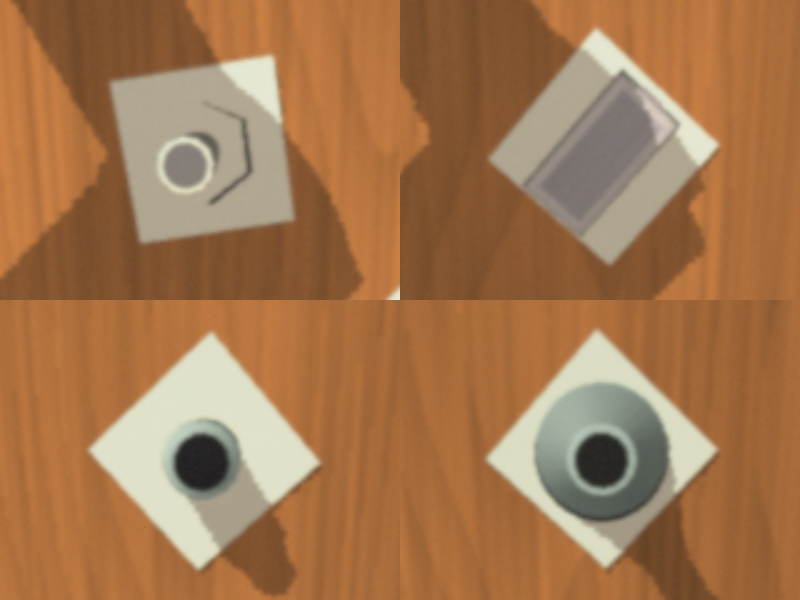

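The views from above show the tin centred and parallel to its oblong, and the bottle and flask concentric with their mats. The cylinder covers its hexagon except for a thin rim of about 2 mm on one side, which is well within 12 mm. I'm handing in.

```bash
python3 -c "
from bench import *
print(state()['time']); job_done()"
```

```text
66.3083
the job is handed in; nothing more can be done
```

I moved the bottle, tin, cylinder and flask onto their matching mats, and handed the job in at 66 s with the gripper raised and clear of everything. No verdict is reported at hand-in.

| Thing | Last check |
|---|---|
| Bottle | cap centre about 1.5 mm from the mat centre |
| Flask | stopper centre about 2 mm from the mat centre |
| Tin | looks centred and parallel to its oblong |
| Cylinder | hexagon covered except for a rim of about 2 mm on one side |

- **Checks by eye:** the outlines found for the tin and cylinder merged with their white mats, so their numbers from that last look mean nothing. I judged those two by eye from the picture taken above them.
- **Left alone:** in the last two overview pictures the tea glass, the sugar bowl and the blue look-alike appear where they started. I compared them by eye and did not measure them again.

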